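# Close the specimen holder and hold it up for wiping

## Robot

A 6-joint arm with a two-finger parallel gripper is mounted at the origin on a cart in front of the work surface, level with it; the furniture and walls round the work are solid. World frame = base frame: x ahead of the robot, y to its left, z up, the work surface at z = 0. Lengths are in mm, angles in rad, forces in N, time in s.
With the tool pointing down it reaches from about 300 to 775 mm from the base axis. Payload 14.6 kg.
Tool frame: the origin (TCP) lies midway between the tips of the shut fingers; the grasp point (between the pads) lies 19 mm behind it; x points along the fingers, z is the direction in which the jaws open and shut, and the axes are right-handed (so a half turn about x gives the same grasp; the last joint's range is limited). The gripper opens to 94 mm and grips with 3 to 60 N. Pads are 16 mm wide; open, the fingers measure 119 mm over their backs; the gripper's body (75 mm by 177 mm) begins 78 mm behind the grasp point.
Start: joints at [1.057, 0.3, 1.521, -0, 1.321, -0.067], TCP at [237.641, 496, 205.446] pointing down, gripper open.
Joint ranges: [-3.03, 3.03], [-0.79, 2.21], [0.23, 2.52], [-1.04, 4.18], [0, 3.07], [-2.55, 2.55]. Speed limits (rad/s): [2.22, 2.22, 2.57, 3.14, 3.14, 3.14].

## Interface

Orientations are given as [roll, pitch, yaw] about the fixed x, y, z axes, in that order (R = Rz(yaw) Ry(pitch) Rx(roll)).
In Python, from cell import * gives the robot as it stands.
- The arm moves only by the tool play_rows, never from a script. Its argument "motion" is one flat list of numbers, 7 for each row, row after row: the turn, a rotation vector about the tool's x, y, z in rad, then the shift along the tool's x, y, z in m, then the closure, from -1 (fully open) to 1 (shut), so that 0 is half open. In form: [rx, ry, rz, x, y, z, fingers, rx, ry, rz, x, y, z, fingers, ...]. A call has 1 to 20 rows; each row shifts and turns the pose as measured when the row begins, along the tool's axes as they then stand; what a row does not reach is not made up. A row lasts 1/10 s, in which the tool goes at most 50 mm and 8.59 degrees, less where a joint would pass 70% of its speed; a pose out of reach is approached as far as the arm can. A call with a gripper value outside its range is refused whole. The fingers move at their own pace and stop on an object; "newtons" is the grip in N (left out, the last holds). Time passes only in rows, so rows that do not move let the fingers close. It gives the time, the measured TCP pose, the force and the opening at its end, in the units of the state.
- read_state(): the state, without advancing time (a new reading comes with each control period).
- camera(name): name is "scene" or "side" or "wrist"; returns (picture, depth): 480x640x3 uint8, blue, green, red; 480x640 float32, mm along the optical axis (not along the pixel's ray), 0 where there is no reading.
- camera_params(name): a dict with "fx", "fy", "cx", "cy" (pixels), "k1" (the pictures are not rectified: a ray, as slopes to the right and down, at radius r is drawn at 1 + k1 r^2 times it, then the intrinsics apply), "T" (4x4, takes a point from camera to world coordinates). Camera axes: x right, y down, z forward; pixel columns grow to the right and rows downward; lengths in mm; the calibration is good to about 2 mm. A picture is of the moment at which its call begins: read the wrist's pose just before it. camera_params takes no time and is no camera call; for the wrist camera it gives the pose at the moment of the call.
- sign_off(): hands the job in, once; it reports no verdict.
Trained networks look in the newest picture that a camera, given by its name, has taken for a name from the list of things; names that differ only in an ending like _2 or _b are one class to them, and where a whole thing is asked for, a point or a joint stands for the part that bears it (a point fixed in the world has none). Each returns a list of dicts, best first, with "conf" (0 to 1); they miss things now and then, are a little off and sometimes report something else, mostly with a low value. They report only what shows in the picture. A call takes as long as a camera call.
- masks_of(camera, name): "region" (480x640 bool, what is visible of it).
- place_of(camera, name): "at" ([x, y, z] in mm, in the coordinates of the camera as it stood for that picture, good to about 4 mm: a listed point, or the origin of a listed thing).
The state is a dict: "clock": time; "joints": joint angles; "qd": joint speeds; "effort": joint torques, N m; "eef_pos": TCP position; "eef_rot": TCP orientation; "wrist_force": force on the tool from outside, world axes, zero at the start; "moment": the same for the moment, N m; "finger_gap": finger opening in mm.
Only numpy, scipy, OpenCV 4.12 (cv2) and the standard library are available. Lean on these libraries where they do the work, as an engineer would, in place of code of your own. Each camera call takes 0.05 s, during which the arm holds its last target.

## Task

The steel sample already lies loose in the pocket of the specimen holder: lower the retaining plate over the holder's two locating pins, wide hole on the thick pin, until it rests flush, and let go of it. Then take the holder itself by its long sides, lift it closed, straight up, to about ten centimetres clear of the bench without ever tipping it, and finish while still holding it there, level and steady, so that I can wipe its underside before it goes on the hardness tester. Leave the other things on the bench where they are.

Things in the scene. Friction and masses are not known exactly. Their poses are not given: they have to be found in the camera images.
- holder: specimen holder standing loose on the bench: dark block 128 (x) x 58 (y) x 24.5 (z) mm, 0.36 kg, with two bright pins and, mid-top, a round pocket 37 mm wide, 18.5 deep. Origin: centre of its underside, z up. Its plain flat long sides (y = +-29 mm) stand 6 mm proud of the seated plate, to take it by. Closed it weighs about 0.64 kg, centre of mass in the middle
- thick_pin (a point): tip of the holder's thick locating pin: 14 mm across, 24 mm tall above the top face, at x = +43, y = 0, z = 48.5 mm in the holder's frame; its last 6 mm taper to 6.3 mm across
- thin_pin (a point): tip of the holder's thin locating pin: 8 mm across, 24 mm tall above the top face, at x = -43, y = 0, z = 48.5 mm in the holder's frame; its last 6 mm taper to 3.6 mm across
- plate: retaining plate lying flat and loose on the bench: bright metal, 118 (x) x 46 (y) x 12 (z) mm, 0.14 kg, both faces alike, a 28.6 mm window in the middle. Origin: centre of its underside, z up. It fits only with its +x end at the holder's +x end; seated flush, its origin lies 24.5 mm above the holder's and their axes agree
- wide_hole (a point): centre, at the plate's top face, of its wide through hole: 15.6 mm across, at x = +43, y = 0 in the plate's frame; belongs on the thick pin
- narrow_hole (a point): centre, at the plate's top face, of its narrow through hole: 9.6 mm across, at x = -43, y = 0 in the plate's frame; belongs on the thin pin
- specimen: turned steel sample, a plain disc 35 mm across and 18 mm high, 0.135 kg, lying loose in the holder's pocket, its top 0.5 mm below the holder's top face. Origin: centre of its underside, 6 mm above the holder's origin
- loupe: black reading microscope, 48 x 127 x 85 mm, standing towards the case at the back; not to be disturbed. Origin: centre of its underside
- test_block_square: square steel reference block, 60 x 60 x 12 mm, lying to the right; not to be disturbed. Origin: centre of its underside
- brush: flat cleaning brush with wooden handle, 32 x 181 (y) x 12 mm, lying near the bench's front edge; not to be disturbed. Origin: centre of its underside
- spare_sample: upright steel cylinder, 25 mm across, 40 mm high, near the hardness tester; not to be disturbed. Origin: centre of its underside
- bushing: bronze-coloured bushing, 36 mm across, 30 mm high, near the hardness tester; not to be disturbed. Origin: centre of its underside

How it is judged (in metres and radians):
On the way:
1. the retaining plate rests flush on the holder, over both pins, let go, the holder standing on the bench with the sample in its pocket (z of plate in the frame of holder between 0.0225 and 0.0268 m and x of plate in the frame of holder between -0.003 and 0.003 m and y of plate in the frame of holder between -0.003 and 0.003 m and angle between the z axis of plate and the z axis of holder, either way round below 0.03 rad and angle between the x axis of plate and the x axis of holder, either way round below 0.08 rad and z of specimen in the frame of holder between 0.003 and 0.0095 m and horizontal distance between specimen and holder below 0.004 m and height (world z) of holder below 0.006 m and angle between holder's own z axis and vertical below 0.03 rad and contact force between the fingers and plate below 0.1 N), for 0.2 s.
At the end, for the whole second after the job is handed in: the fingers hold the holder, underside 70 to 150 mm above the bench, within 170 mm of where it stood, within 0.07 rad of level and still (15 mm/s, 0.1 rad/s); the plate rests flush over both pins (2 mm high, 3 mm sideways), the sample lies in the pocket (height (world z) of holder between 0.07 and 0.15 m and distance of holder from where it was at the start of the episode below 0.17 m and angle between holder's own z axis and vertical below 0.07 rad and linear speed of holder below 0.015 m/s and angular speed of holder below 0.1 rad/s and contact force between the fingers and holder above 1 N and z of plate in the frame of holder between 0.0225 and 0.0268 m and x of plate in the frame of holder between -0.003 and 0.003 m and y of plate in the frame of holder between -0.003 and 0.003 m and angle between the z axis of plate and the z axis of holder, either way round below 0.03 rad and angle between the x axis of plate and the x axis of holder, either way round below 0.08 rad and z of specimen in the frame of holder between 0.003 and 0.0095 m and horizontal distance between specimen and holder below 0.004 m); the arm keeps its last pose, push and grip.
It fails at once if the holder is tipped more than 0.25 rad (15 degrees) (angle between holder's own z axis and vertical above 0.25 rad).
It fails at once if another thing on the bench is moved by more than 20 mm (distance of any of loupe, test_block_square, brush, spare_sample, bushing from where it was at the start of the episode above 0.02 m).
It also fails if it takes over 48 s, if anything falls off the work surface, if the arm or the gripper's body presses on something with over 40 N, if the wrist force passes 120 N, or if a joint passes its speed limit or range.

## Working session

There is one attempt and no reset: what is moved stays moved. The work goes in short steps, Python scripts to look and compute and a tool call to move; the robot and the scene stay as the last step left them, time stands still between calls to the robot, and variables do not carry over. Pictures are saved under pics/ and viewed, and the job is handed in when it is done.

Besides the shell and the picture viewer there is one more tool, called after "Call:" as name(argument=value, ...) on one line, values as JSON. play_rows: Moves the arm, as the interface text tells. Its arguments: {"type":"object","properties":{"motion":{"type":"array","items":{"type":"number"}},"newtons":{"type":"number"}},"required":["motion"]}

```bash
ls; mkdir -p pics
python3 - <<'E'
from cell import *
import cv2,numpy as np
s=read_state(); print(s)
for c in ["scene","side","wrist"]:
    im,d=camera(c); cv2.imwrite(f"pics/{c}0.png",im); p=camera_params(c); print(c,p)
    np.savez(f"{c}0.npz",im=im,d=d,T=p["T"])
    for n in ["holder","plate","thick_pin","thin_pin","wide_hole","narrow_hole"]:
        r=place_of(c,n)
        for q in r[:2]:
            P=np.array(p["T"])@np.append(q["at"],1); print(c,n,round(q["conf"],2),P[:3].round(1))
E
```

```text
pics
{'clock': 0.0, 'joints': array([ 1.05740027e+00,  3.00500534e-01,  1.52159397e+00, -2.61300307e-05,
        1.32070997e+00, -6.66161355e-02]), 'qd': array([ 3.99314738e-04, -1.45505537e-03,  1.45630722e-03,  1.42956696e-03,
        8.01516088e-05,  2.79911163e-04]), 'effort': array([ 1.72010099e-03, -5.31794930e+01, -3.52750075e+01,  7.09187379e-02,
        2.41974351e-02, -7.66186781e-05]), 'eef_pos': array([237.51792549, 495.76795879, 204.86474037]), 'eef_rot': array([ 3.09585896,  1.56958425, -2.06330346]), 'wrist_force': array([-0.37991371,  0.06982914, -0.35712126]), 'moment': array([-0.00333169, -0.030711  , -0.03546999]), 'finger_gap': 93.98974446131935}
scene {'fx': 446.7667366470417, 'fy': 446.7667366470417, 'cx': 306.0083590788979, 'cy': 242.92755293642765, 'k1': -0.05910677910850332, 'T': array([[-8.33117058e-01, -2.84042330e-01,  4.74590268e-01,
         1.15265398e+02],
       [-5.52970036e-01,  4.46111679e-01, -7.03710529e-01,
         3.03381004e+02],
       [-1.18366826e-02, -8.48707443e-01, -5.28730147e-01,
         5.17412330e+02],
       [ 0.00000000e+00,  0.0
[... 913 characters left out ...]
.2    1.3]
side plate 0.61 [ 489.9 -139.    -3.8]
side thick_pin 0.75 [ 546.5 -389.1   45. ]
side thin_pin 0.9 [ 474.8 -431.    49.6]
side thin_pin 0.35 [ 513.1 -414.1    2.1]
side wide_hole 0.8 [ 535.1 -124.6    6.8]
wrist {'fx': 330.71665240594723, 'fy': 330.71665240594723, 'cx': 319.4561149744696, 'cy': 245.80697031715636, 'k1': -0.039469451362932, 'T': array([[ 4.31399062e-01,  8.75481589e-01,  2.17777034e-01,
         1.74350138e+02],
       [ 9.02160918e-01, -4.18835407e-01, -1.03356564e-01,
         5.25078603e+02],
       [ 7.25963694e-04,  2.41057854e-01, -9.70510476e-01,
         3.85839386e+02],
       [ 0.00000000e+00,  0.00000000e+00,  0.00000000e+00,
         1.00000000e+00]])}
```

View pics/scene0.png

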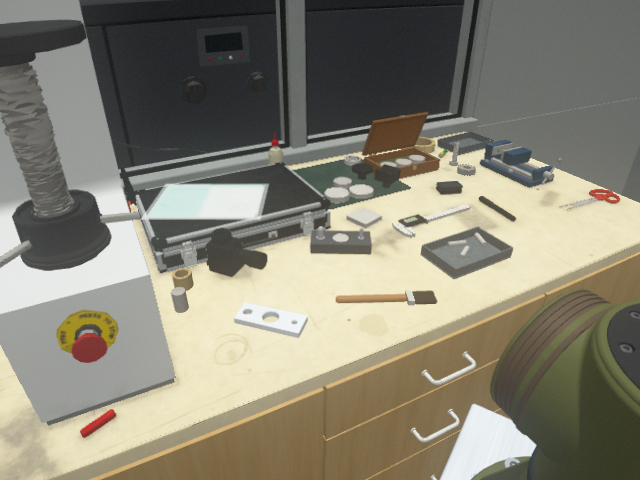

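View pics/side0.png

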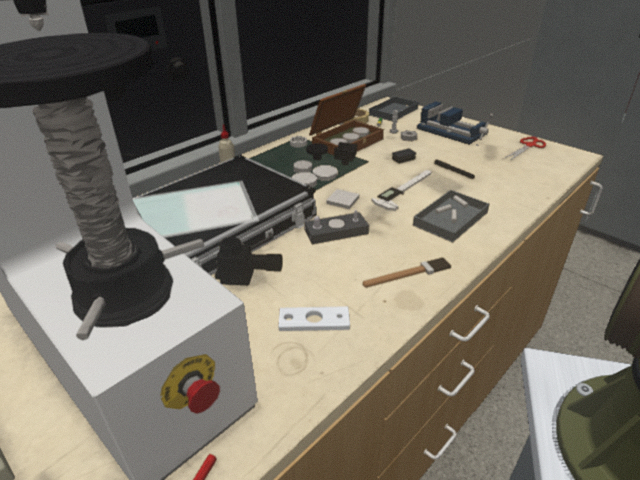

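View pics/wrist0.png

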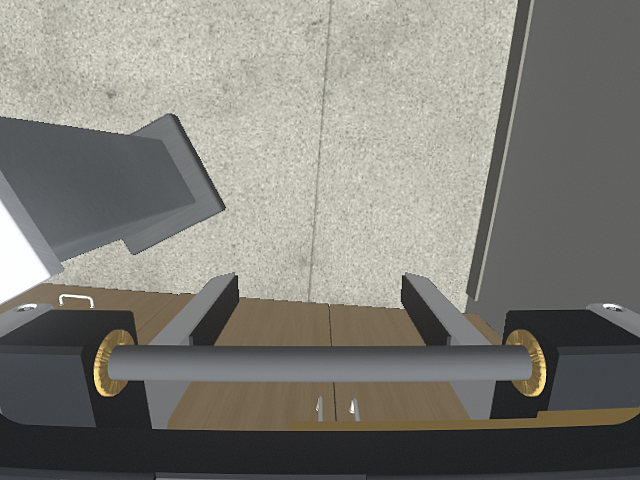

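```bash
cat > h.py <<'E'
from cell import *
import cv2,numpy as np
from scipy.spatial.transform import Rotation as Rn
def rays(p,uv):
    K=np.array([[p["fx"],0,p["cx"]],[0,p["fy"],p["cy"]],[0,0,1.]])
    # drawn = ray*(1+k1 r^2)
    return cv2.undistortPoints(np.asarray(uv,float).reshape(-1,1,2),K,np.array([p["k1"],0,0,0,0.]))[:,0]
def cloud(p,d,uv=None):
    if uv is None:
        v,u=np.nonzero(d>0); uv=np.c_[u,v]
    uv=np.asarray(uv); r=rays(p,uv); z=d[uv[:,1].astype(int),uv[:,0].astype(int)]
    P=np.c_[r*z[:,None],z]; T=np.array(p["T"]); return P@T[:3,:3].T+T[:3,3]
def project(p,X):
    T=np.array(p["T"]); c=(np.atleast_2d(X)-T[:3,3])@T[:3,:3]; r=c[:,:2]/c[:,2:]; f=1+p["k1"]*(r**2).sum(1)
    r=r*f[:,None]; return np.c_[r[:,0]*p["fx"]+p["cx"],r[:,1]*p["fy"]+p["cy"]]
def onplane(p,uv,z):
    r=rays(p,uv); T=np.array(p["T"]); D=np.c_[r,np.ones(len(r))]@T[:3,:3].T; t=(z-T[2,3])/D[:,2]; return T[:3,3]+D*t[:,None]
def Rt(s=None):
    s=s or read_state(); return Rn.from_euler('xyz',s["eef_rot"]).as_matrix()
E
python3 - <<'E'
from h import *
print(Rt().round(3))
p=camera_params("scene"); 
d=np.load("scene0.npz")["d"]; C=cloud(p,d)
p2=camera_params("side"); C2=cloud(p2,np.load("side0.npz")["d"])
C=np.r_[C,C2]
# max height grid
X=np.arange(150,850,40);Y=np.arange(520,-640,-40)
print("     ",*[f"{x:4d}" for x in X])
for y in Y:
    row=[]
    for x in X:
        m=(abs(C[:,0]-x)<20)&(abs(C[:,1]-y)<20)
        row.append(f"{C[m,2].max():4.0f}" if m.sum()>3 else "   .")
    print(f"{y:5d}",*row)
E
```

```text
[[-0.    -0.902  0.432]
 [ 0.     0.432  0.902]
 [-1.     0.     0.   ]]
       150  190  230  270  310  350  390  430  470  510  550  590  630  670  710  750  790  830
  520    .    .    .    .    .    .    .    .    .    .    .    .    .    .    .    .    .    .
  480    .    .    .    .    .    .    .    .    .    .    .    .    .    .    .    .    .    .
  440    .    .    .    .    .    .    .    .    .    .    .    .    .    .    .    .    .    .
  400    .    .    .    .    .    .    .    .    .    .    .    .    .    .    .    .    .    .
  360    .    .    .    .    .    .    .    .    .    .    .    .    .    .    .    .    .    .
  320    .    .    .    .    .    .    .    .    .    .    .    .    .    .    .    .    .    .
  280    .    .    .    .    .    .    .    .    .    .    .    3    1    .    .    .    .    .
  240    .    .    .    .    .    .    .    .    .    .    3    3    3    3    1    .   39    .
  200    .    .    .    .    .    .    .    .    .    2    3  200  202  200    3    3   42   24
  160    .    .    .    .    .    .    .    .    1    2  158  202  
[... 1152 characters left out ...]
 77   81   81   78   79   80
 -360 -773    2    2   12   12    3    4    3    3   27   32    3   75   80   80   79   79   80
 -400    2    2    3    3    3    3    3   27   28   28   51   76   76   75   80   78   78   79
 -440    2    2   27   34   28    9    3   26   49   28   70   76   75   75   77   78   77   73
 -480    2    3   28   38   40   28    4    4   26    3   74   77   75   76   75   74   74   74
 -520    3   27   38   39   38   27   12   12    4   15   16    3   75   75   74   73   74   75
 -560    3   28   38   39   27    4   17   18   13   16   16    6   16    .   73   73   74   73
 -600    3    3   27   27   24    4   16   16    4    4   13   20   21   21    .    .   76    .
```

Run:
```python
from h import *
p=camera_params("scene"); 
d=np.load("scene0.npz")["d"]; C=cloud(p,d)
p2=camera_params("side"); C2=cloud(p2,np.load("side0.npz")["d"])
for C in (C,C2):
    X=np.arange(440,640,10);Y=np.arange(-320,-520,-10)
    print("     ",*[f"{x:4d}" for x in X])
    for y in Y:
        row=[]
        for x in X:
            m=(abs(C[:,0]-x)<5)&(abs(C[:,1]-y)<5)
            row.append(f"{C[m,2].max():4.0f}" if m.sum()>0 else "   .")
        print(f"{y:5d}",*row)
im=cv2.imread("pics/side0.png")[130:270,240:480]; cv2.imwrite("pics/sidecrop.png",cv2.resize(im,None,fx=3,fy=3))
```

```text
440  450  460  470  480  490  500  510  520  530  540  550  560  570  580  590  600  610  620  630
 -320    2    2    2    2    2    2    2    2    2    3    3    3    2    3    2    2    2    2    2   29
 -330    2    3    2    2    3    2    2    2    2    2    3    2    3    3    2    2    2    2   29   30
 -340    2    2    3    2    2    2    2    3    3    3    2    3    2    2    2    3    2    2    2   43
 -350    3    3    2    2    2    3    2    2    1    2    4   25    3    2    3    2    3    2    2   74
 -360    2    3    2    3    2    2    3    2    3   25   25   27    2    1    3    2    2    1   67   74
 -370    3    2    2    3    2    2    3   26   27   26   27   27   27    3    2    2    2    2   74   75
 -380    3    1    2    2    2    2   25   26   26   27   47   47   26   25    2    2    3   73   75   75
 -390    2    2    3    2   23   27   27   28   27   26   51   49   27   26    2    2   49   74   75   75
 -400    2    2   27   27   26   27   27   26   26   27   27    .   27   27    2   63   75   74   75   74
 -410   15   25   27   27   27   27   27   26  
[... 2644 characters left out ...]
  24    .    .    .    .    .   73   74   73   72   72   72   73
 -460    1    2    .   24   25   23    .    .    .    .    .    2    3   73   75   73   73   72   72   73
 -470    0    2    .    .    .    .    .    .    .    2    0    3    2   42   72   73   73   72   73   73
 -480    0   -0    1    .    .    .    .    .    2    3    1    1    1    1    .   70   71   72   72   72
 -490    0    1    1   -2    .    .   -0    2    2    2    2    3    1    1    .    .    .   69   72   72
 -500   -0   -0   -0    0    .    2    3    1    2    1    2    3    2    2    .    .    .    .    .   71
 -510    1   -0   -1   -1    1    0   11   12   12   13    3    2    2    2    1    .    .    .    .    .
```

View pics/sidecrop.png

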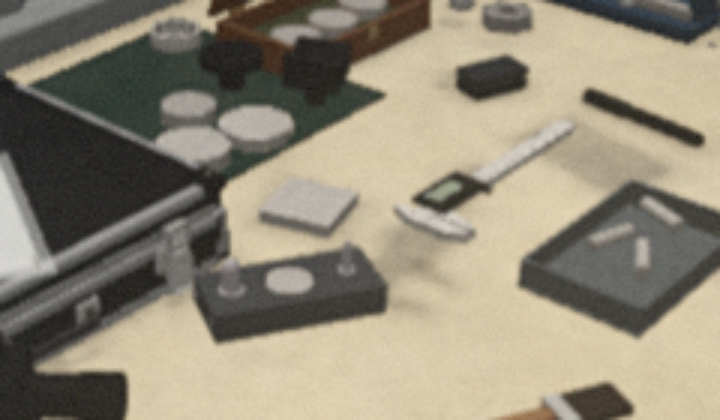

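```bash
cat >> h.py <<'E'
def plan(wps,step=40,turn=0.14,rd=3):
    """wps: list of (x,y,z,angle of tool z in world) mm; prints rows from present pose assuming tool down"""
    s=read_state(); R=Rt(s); pos=np.array(s["eef_pos"])
    rows=[]
    for w in wps:
        tgt=np.array(w[:3],float); a=w[3]
        zt=np.array([np.cos(a),np.sin(a),0]); xt=np.array([0,0,-1.]); yt=np.cross(zt,xt)
        Rg=np.c_[xt,yt,zt]
        rv=Rn.from_matrix(R.T@Rg).as_rotvec()
        n=int(max(np.ceil(np.linalg.norm(tgt-pos)/step),np.ceil(np.linalg.norm(rv)/turn),1))
        dp=(tgt-pos)/n
        for i in range(n):
            rvi=np.round(rv/n,rd); sh=np.round(R.T@dp/1000,4)
            rows.append(np.r_[rvi,sh]); R=R@Rn.from_rotvec(rv/n).as_matrix()
        pos=tgt
    for r in rows: print(", ".join(f"{v:g}" for v in r+0.0))
    print(len(rows),"rows")
def where():
    s=read_state(); R=Rt(s); print("t",round(s["clock"],2),"pos",s["eef_pos"].round(1),"zang",round(np.arctan2(R[1,2],R[0,2]),4),"x",R[:,0].round(4),"F",s["wrist_force"].round(1),"gap",round(s["finger_gap"],1),"j",s["joints"].round(2))
    return s
E
python3 - <<'E'
from h import *
s=read_state();R=Rt(s);p=camera_params("wrist");t=s["eef_pos"]
for dz in (0,100,200): print(dz,project(p,t+R@np.array([dz,0,0])),project(p,t+R@np.array([dz,60,0])), project(p,t+R@np.array([dz,0,50])))
plan([(370,100,240,0.2),(480,-138,220,-1.31)],step=42)
E
```

```text
0 [[321.07886557 287.34225005]] [[321.29731585 182.29094705]] [[406.94801916 287.26760935]]
100 [[320.45228945 245.81271563]] [[320.55953848 175.76796078]] [[377.60736105 245.84633352]]
200 [[320.14021334 225.15891097]] [[320.20739522 172.6554119 ]] [[362.94214973 225.20056306]]
0.092, 0, 0, -0.0035, -0.029, -0.03
0.092, 0, 0, -0.0035, -0.0317, -0.0272
0.092, 0, 0, -0.0035, -0.0341, -0.0241
0.092, 0, 0, -0.0035, -0.0361, -0.0209
0.092, 0, 0, -0.0035, -0.0379, -0.0175
0.092, 0, 0, -0.0035, -0.0394, -0.0139
0.092, 0, 0, -0.0035, -0.0405, -0.0102
0.092, 0, 0, -0.0035, -0.0413, -0.0064
0.092, 0, 0, -0.0035, -0.0417, -0.0026
0.092, 0, 0, -0.0035, -0.0417, 0.0013
0.137, 0, 0, 0.0018, -0.0232, 0.0055
0.137, 0, 0, 0.0018, -0.0222, 0.0086
0.137, 0, 0, 0.0018, -0.0208, 0.0116
0.137, 0, 0, 0.0018, -0.0191, 0.0143
0.137, 0, 0, 0.0018, -0.0169, 0.0168
0.137, 0, 0, 0.0018, -0.0145, 0.019
0.137, 0, 0, 0.0018, -0.0117, 0.0208
0.137, 0, 0, 0.0018, -0.0088, 0.0222
0.137, 0, 0, 0.0018, -0.0057, 0.0232
0.137, 0, 0, 0.0018, -0.0024, 0.0237
0.137, 0, 0, 0.0018, 0.0008, 0.0238
21 rows
```

Call:
play_rows(motion=[0.092,0,0,-0.0035,-0.029,-0.03,-1,0.092,0,0,-0.0035,-0.032,-0.027,-1,0.092,0,0,-0.0035,-0.034,-0.024,-1,0.092,0,0,-0.0035,-0.036,-0.021,-1,0.092,0,0,-0.0035,-0.038,-0.0175,-1,0.092,0,0,-0.0035,-0.039,-0.014,-1,0.092,0,0,-0.0035,-0.0405,-0.01,-1,0.092,0,0,-0.0035,-0.041,-0.0065,-1,0.092,0,0,-0.0035,-0.042,-0.0025,-1,0.092,0,0,-0.0035,-0.042,0.001,-1])

```text
clock: 2.05
eef_pos: [367.1, 87.1, 241.4]
eef_rot: [-0.213, 1.568, -0.037]
wrist_force: [0.4, -0.2, -0.9]
finger_gap: 93.9
```

Run:
```python
from h import *
where()
plan([(480,-138,220,-1.31)],step=42)
```

```text
t 2.05 pos [367.1  87.1 241.4] zang 0.1763 x [ 2.5e-03 -1.0e-04 -1.0e+00] F [ 0.4 -0.2 -0.9] gap 93.9 j [ 0.14 -0.13  1.9  -0.    1.37 -0.04]
0.135, 0, 0, 0.002, -0.0219, 0.0065
0.135, 0, 0, 0.002, -0.0209, 0.0094
0.135, 0, 0, 0.002, -0.0194, 0.0121
0.135, 0, 0, 0.002, -0.0176, 0.0146
0.135, 0, 0, 0.002, -0.0155, 0.0169
0.135, 0, 0, 0.002, -0.0131, 0.0188
0.135, 0, 0, 0.002, -0.0104, 0.0204
0.135, 0, 0, 0.002, -0.0076, 0.0216
0.135, 0, 0, 0.002, -0.0046, 0.0224
0.135, 0, 0, 0.002, -0.0015, 0.0228
0.135, 0, 0, 0.002, 0.0016, 0.0228
11 rows
```

Call:
play_rows(motion=[0.135,0,0,0.002,-0.022,0.0065,-1,0.135,0,0,0.002,-0.021,0.0095,-1,0.135,0,0,0.002,-0.0195,0.012,-1,0.135,0,0,0.002,-0.0175,0.0145,-1,0.135,0,0,0.002,-0.0155,0.017,-1,0.135,0,0,0.002,-0.013,0.019,-1,0.135,0,0,0.002,-0.0105,0.0205,-1,0.135,0,0,0.002,-0.0075,0.0215,-1,0.135,0,0,0.002,-0.0045,0.0225,-1,0.135,0,0,0.002,-0.0015,0.023,-1,0.135,0,0,0.002,0.0015,0.023,-1,0,0,0,0,0,0,-1,0,0,0,0,0,0,-1])

```text
clock: 3.35
eef_pos: [477.4, -156.7, 220.9]
eef_rot: [1.351, 1.564, -0.028]
wrist_force: [-0.4, 1.0, 0.4]
finger_gap: 94.0
```

Run:
```python
from h import *
s=where(); p=camera_params("wrist"); im,d=camera("wrist"); cv2.imwrite("pics/w1.png",im); np.savez("w1.npz",im=im,d=d,T=p["T"])
T=np.array(p["T"])
for n in ["plate","wide_hole","narrow_hole","holder"]:
    for q in place_of("wrist",n)[:2]: print(n,round(q["conf"],2),(T@np.append(q["at"],1))[:3].round(1))
m=masks_of("wrist","plate"); 
if m: np.save("m1.npy",m[0]["region"]); print(m[0]["conf"],m[0]["region"].sum())
```

```text
t 3.35 pos [ 477.4 -156.7  220.9] zang -1.3793 x [ 7.2e-03 -2.0e-04 -1.0e+00] F [-0.4  1.   0.4] gap 94.0 j [-0.39  0.18  1.64  0.    1.32  0.99]
plate 0.83 [ 491.8 -145.8   -1.1]
wide_hole 0.61 [ 526.4 -129.7    8.6]
narrow_hole 0.69 [ 451.  -150.7   14.4]
narrow_hole 0.63 [ 490.5 -142.8   -4.9]
holder 0.84 [ 510.9 -409.6    2.7]
0.71 3333
```

View pics/w1.png

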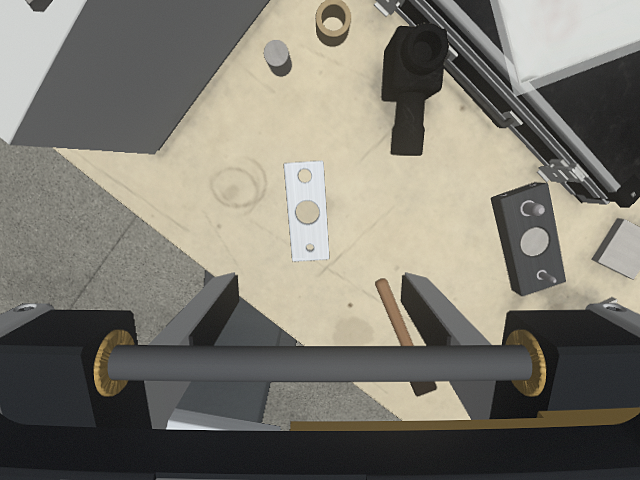

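```bash
cat > fit.py <<'E'
from h import *
def fitrect(p,region,zt,name,L,W):
    cs,_=cv2.findContours(region.astype(np.uint8),cv2.RETR_EXTERNAL,cv2.CHAIN_APPROX_NONE); c=max(cs,key=cv2.contourArea)
    P=onplane(p,c[:,0].astype(float),zt)[:,:2]
    r=cv2.minAreaRect(P.astype(np.float32)); (cx,cy),(w,h),a=r
    if w<h: w,h=h,w; a+=90
    a=(np.deg2rad(a)+np.pi/2)%np.pi-np.pi/2
    print(name,"centre",round(cx,1),round(cy,1),"size",round(w,1),round(h,1),"yaw",round(a,4)); return cx,cy,a
E
python3 - <<'E'
from fit import *
z=np.load("w1.npz"); p=camera_params("wrist"); im=z["im"]; d=z["d"]; p["T"]=z["T"]
C=cloud(p,d); 
for n,(x,y) in dict(t1=(450,-200),t2=(400,-150),t3=(480,-320),plate=(510,-135)).items():
    m=(np.hypot(C[:,0]-x,C[:,1]-y)<8); print(n,np.median(C[m,2]).round(2),m.sum())
m=np.load("m1.npy")
fitrect(p,m,12,"netmask",118,46)
hsv=cv2.cvtColor(im,cv2.COLOR_BGR2HSV)
g=((hsv[...,1]<45)&(hsv[...,2]>150)); g[:,:270]=0; g[:,345:]=0; g[:150]=0; g[275:]=0
g=cv2.morphologyEx(g.astype(np.uint8),cv2.MORPH_CLOSE,np.ones((3,3)))
fitrect(p,g,12,"plate col",118,46)
cr=im[140:310,260:600]; cv2.imwrite("pics/w1c.png",cv2.resize(cr,(780,390),interpolation=cv2.INTER_CUBIC))
cv2.imwrite("pics/w1d.png",cv2.resize(im[170:305,480:600],None,fx=5,fy=5,interpolation=cv2.INTER_CUBIC))
cv2.imwrite("pics/w1e.png",cv2.resize(im[150:270,270:350],None,fx=5,fy=5,interpolation=cv2.INTER_CUBIC))
E
```

```text
t1 1.1 125
t2 0.93 115
t3 0.98 126
plate 12.99 145
netmask centre 489.2 -140.1 size 117.0 47.8 yaw 0.2517
plate col centre 486.7 -140.4 size 147.9 91.6 yaw 0.1919
```

View pics/w1d.png

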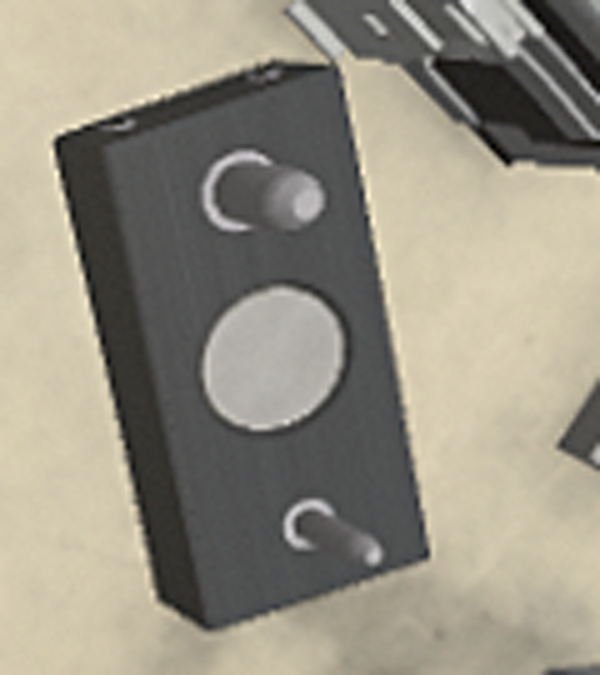

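View pics/w1e.png

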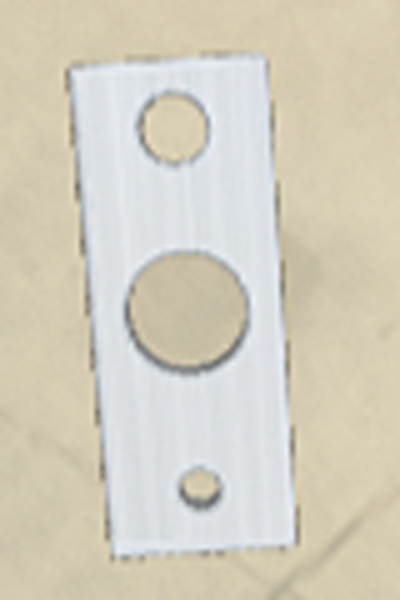

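```bash
cat >> fit.py <<'E'
def rigid2(model,pts,name):
    model=np.array(model,float);pts=np.array(pts,float)
    mc,pc=model.mean(0),pts.mean(0); H=(model-mc).T@(pts-pc); a=np.arctan2(H[0,1]-H[1,0],H[0,0]+H[1,1])
    R=np.array([[np.cos(a),-np.sin(a)],[np.sin(a),np.cos(a)]]); t=pc-R@mc
    res=pts-(model@R.T+t); print(name,"t",t.round(2),"yaw",a.round(4),"res",np.linalg.norm(res,axis=1).round(2)); return t,a
def uvc(xy,off,f=5): return (np.array(xy,float)+.5)/f-.5+np.array(off)
E
python3 - <<'E'
from fit import *
z=np.load("w1.npz"); p=camera_params("wrist"); p["T"]=z["T"]
zb=1.0
u=uvc([(70,66),(267,56),(297,544),(113,556),(174,127),(187,310),(200,487)],(270,150))
P=onplane(p,u,12+zb)[:,:2]
m=[(59,23),(59,-23),(-59,-23),(-59,23),(43,0),(0,0),(-43,0)]
rigid2(m,P,"plate"); rigid2(m[:4],P[:4],"plate corners"); rigid2(m[4:],P[4:],"holes")
u=uvc([(105,148),(338,68),(430,555),(208,628)],(480,170)); Q=onplane(p,u,24.5+zb)[:,:2]
mm=[(64,29),(64,-29),(-64,-29),(-64,29)]
rigid2(mm,Q,"holder corners")
u2=uvc([(243,190),(275,358),(312,524)],(480,170)); Q2=onplane(p,u2,24.5+zb)[:,:2]
u3=uvc([(304,199),(374,554)],(480,170)); Q3=onplane(p,u3,48.5+zb)[:,:2]
rigid2([(43,0),(0,0),(-43,0)],Q2,"bases");rigid2([(43,0),(-43,0)],Q3,"tips")
E
```

```text
plate t [ 489.92 -140.52] yaw 0.2567 res [0.87 1.61 0.81 0.78 0.08 0.56 0.5 ]
plate corners t [ 489.66 -140.57] yaw 0.257 res [0.66 1.36 1.04 0.99]
holes t [ 490.26 -140.45] yaw 0.2556 res [0.36 0.21 0.15]
holder corners t [ 509.43 -411.45] yaw 0.5337 res [1.83 1.97 1.39 1.87]
bases t [ 509.29 -412.65] yaw 0.5401 res [0.27 0.89 0.68]
tips t [ 509.64 -411.56] yaw 0.5406 res [0.41 0.41]
```

Run:
```python
from h import *
where(); plan([(490,-140.5,70,-1.315)],step=30)
```

```text
t 3.65 pos [ 477.5 -156.3  221.3] zang -1.3795 x [ 8.e-03 -6.e-04 -1.e+00] F [-0.8 -0.3  0.8] gap 93.8 j [-0.39  0.18  1.64  0.    1.32  0.99]
-0.011, 0, -0.001, 0.0252, 0.0023, -0.0022
-0.011, 0, -0.001, 0.0252, 0.0024, -0.0022
-0.011, 0, -0.001, 0.0252, 0.0025, -0.0022
-0.011, 0, -0.001, 0.0252, 0.0025, -0.0021
-0.011, 0, -0.001, 0.0252, 0.0026, -0.0021
-0.011, 0, -0.001, 0.0252, 0.0026, -0.0021
6 rows
```

Call:
play_rows(motion=[-0.011,0,-0.0013,0.025,0.0024,-0.0022,-1,-0.011,0,-0.0013,0.025,0.0024,-0.0022,-1,-0.011,0,-0.0013,0.025,0.0025,-0.0022,-1,-0.011,0,-0.0013,0.025,0.0025,-0.0021,-1,-0.011,0,-0.0013,0.025,0.0026,-0.0021,-1,-0.011,0,-0.0013,0.025,0.0026,-0.0021,-1,0,0,0,0,0,0,-1,0,0,0,0,0,0,-1])

```text
clock: 4.45
eef_pos: [491.6, -138.0, 69.5]
eef_rot: [0.627, 1.563, -0.676]
wrist_force: [1.0, -0.4, 0.5]
finger_gap: 93.8
```

Run:
```python
from h import *
s=where(); p=camera_params("wrist"); im,d=camera("wrist"); cv2.imwrite("pics/w2.png",im); np.savez("w2.npz",im=im,d=d,T=p["T"])
plan([(490,-140.5,3,-1.315)],step=18)
```

```text
t 4.45 pos [ 491.6 -138.    69.5] zang -1.3029 x [ 0.0057 -0.0046 -1.    ] F [ 1.  -0.4  0.5] gap 93.8 j [-0.34  0.37  1.77 -0.    0.99  0.96]
0.003, 0.001, -0.001, 0.0166, -0.0006, 0.0004
0.003, 0.001, -0.001, 0.0166, -0.0006, 0.0004
0.003, 0.001, -0.001, 0.0166, -0.0006, 0.0005
0.003, 0.001, -0.001, 0.0166, -0.0006, 0.0005
4 rows
```

View pics/w2.png

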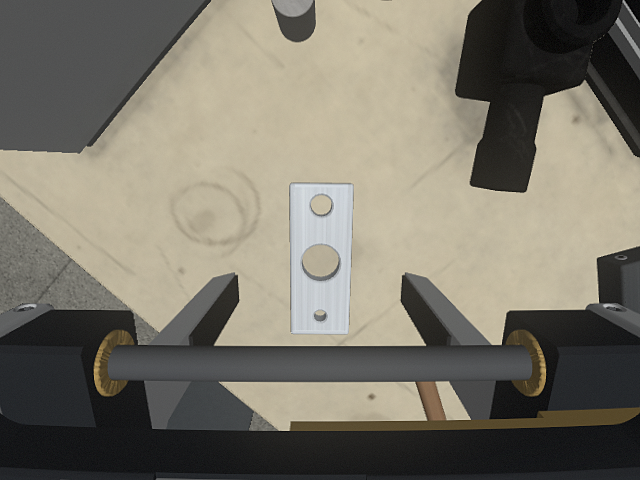

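Run:
```python
from fit import *
z=np.load("w2.npz"); im=z["im"]
cv2.imwrite("pics/w2e.png",cv2.resize(im[170:345,270:370],None,fx=3.4,fy=3.4,interpolation=cv2.INTER_CUBIC))
p=camera_params("wrist"); p["T"]=z["T"]
g=cv2.cvtColor(im,cv2.COLOR_BGR2HSV)
m=((g[...,1]<35)&(g[...,2]>165)).astype(np.uint8); m[:175]=0;m[340:]=0;m[:,:280]=0;m[:,362:]=0
m=cv2.morphologyEx(m,cv2.MORPH_OPEN,np.ones((3,3)))
fitrect(p,m,13,"plate",118,46)
cs,h=cv2.findContours(m,cv2.RETR_CCOMP,cv2.CHAIN_APPROX_NONE)
for c,hh in zip(cs,h[0]):
    if hh[3]>=0 and len(c)>15:
        e=cv2.minEnclosingCircle(c); mo=cv2.moments(c); u=[[mo["m10"]/mo["m00"],mo["m01"]/mo["m00"]]]; print(np.round(u,1),len(c),onplane(p,u,13).round(1))
```

```text
plate centre 489.2 -140.5 size 117.0 45.0 yaw 0.2572
[[319.9 315.4]] 38 [[ 448.2 -151.3   13. ]]
[[320.7 262.1]] 111 [[ 490.  -140.4   13. ]]
[[321.1 204.8]] 68 [[ 531.3 -129.3   13. ]]
```

Call:
play_rows(motion=[0.003,0.001,-0.001,0.0165,-0.0007,0.0005,-1,0.003,0.001,-0.001,0.0165,-0.0007,0.0005,-1,0.003,0.001,-0.001,0.0165,-0.0006,0.0005,-1,0.003,0.001,-0.001,0.014,-0.0006,0.0005,-1,0,0,0,0,0,0,-1])

```text
clock: 5.0
eef_pos: [493.6, -142.6, 11.4]
eef_rot: [0.869, 1.558, -0.447]
wrist_force: [0.3, -0.8, 0.9]
finger_gap: 93.9
```

Run:
```python
from h import *
where(); plan([(490,-140.4,3.5,-1.314)],step=18)
```

```text
t 5.0 pos [ 493.6 -142.6   11.4] zang -1.316 x [ 0.0118 -0.0056 -0.9999] F [ 0.3 -0.8  0.9] gap 93.9 j [-0.35  0.47  1.8  -0.    0.86  0.97]
-0.002, 0.008, -0.01, 0.0078, -0.003, -0.0031
1 rows
```

Call:
play_rows(motion=[0,0.008,-0.01,0.004,-0.003,-0.003,-1,0,0,0,0.003,0,0,-1,0,0,0,0,0,0,-1])

```text
clock: 5.3
eef_pos: [490.8, -140.8, 6.1]
eef_rot: [0.826, 1.569, -0.49]
wrist_force: [1.1, 0.5, 0.1]
finger_gap: 94.1
```

Run:
```python
from h import *
where(); plan([(490,-140.4,3.5,-1.314)],step=18)
```

```text
t 5.3 pos [ 490.8 -140.8    6.1] zang -1.3159 x [ 0.0019 -0.001  -1.    ] F [1.1 0.5 0.1] gap 94.1 j [-0.35  0.48  1.8  -0.    0.86  0.97]
-0.002, 0.001, -0.002, 0.0026, -0.0007, -0.0005
1 rows
```

Call:
play_rows(motion=[0,0.001,-0.002,0.0026,-0.0007,-0.0005,-1,0,0,0,0,0,0,1,0,0,0,0,0,0,1,0,0,0,0,0,0,1,0,0,0,0,0,0,1,0,0,0,0,0,0,1,0,0,0,0,0,0,1,0,0,0,0,0,0,1], newtons=20)

```text
clock: 6.1
eef_pos: [490.5, -140.5, 4.3]
eef_rot: [0.558, 1.569, -0.758]
wrist_force: [0.2, 1.4, -0.0]
finger_gap: 45.7
```

Run:
```python
from h import *
where(); R=Rt()
```

```text
t 6.1 pos [ 490.5 -140.5    4.3] zang -1.3158 x [ 0.001 -0.001 -1.   ] F [ 0.2  1.4 -0. ] gap 45.7 j [-0.35  0.48  1.8  -0.    0.86  0.97]
```

Run:
```python
from h import *
plan([(490.5,-140.5,140,-1.3158),(500,-395,140,-1.031)],step=30)
```

```text
0, 0, 0, -0.0271, 0, 0
0, 0, 0, -0.0271, 0, 0
0, 0, 0, -0.0271, 0, 0
0, 0, 0, -0.0271, 0, 0
0, 0, 0, -0.0271, 0, 0
-0.032, 0, 0, 0, -0.0061, 0.0276
-0.032, 0, 0, 0, -0.007, 0.0274
-0.032, 0, 0, 0, -0.0078, 0.0272
-0.032, 0, 0, 0, -0.0087, 0.0269
-0.032, 0, 0, 0, -0.0096, 0.0266
-0.032, 0, 0, 0, -0.0104, 0.0263
-0.032, 0, 0, 0, -0.0112, 0.026
-0.032, 0, 0, 0, -0.012, 0.0256
-0.032, 0, 0, 0, -0.0128, 0.0252
14 rows
```

Call:
play_rows(motion=[0,0,0,-0.01,0,0,1,0,0,0,-0.025,0,0,1,0,0,0,-0.03,0,0,1,0,0,0,-0.03,0,0,1,0,0,0,-0.03,0,0,1,0,0,0,-0.011,0,0,1,-0.032,0,0,0,-0.006,0.0275,1,-0.032,0,0,0,-0.007,0.0275,1,-0.032,0,0,0,-0.008,0.027,1,-0.032,0,0,0,-0.0085,0.027,1,-0.032,0,0,0,-0.0095,0.0265,1,-0.032,0,0,0,-0.0105,0.0265,1,-0.032,0,0,0,-0.011,0.026,1,-0.032,0,0,0,-0.012,0.0255,1,-0.032,0,0,0,-0.013,0.025,1,0,0,0,0,0,0,1,0,0,0,0,0,0,1])

```text
clock: 7.8
eef_pos: [498.0, -402.1, 141.9]
eef_rot: [-2.747, 1.563, 2.521]
wrist_force: [0.7, -0.0, -1.5]
finger_gap: 45.9
```

Run:
```python
from h import *
s=where(); p=camera_params("wrist"); im,d=camera("wrist"); cv2.imwrite("pics/w3.png",im); np.savez("w3.npz",im=im,d=d,T=p["T"],pos=s["eef_pos"],R=Rt(s))
```

```text
t 7.8 pos [ 498.  -402.1  141.9] zang -1.0143 x [-0.0067  0.0048 -1.    ] F [ 0.7 -0.  -1.5] gap 45.9 j [-0.74  0.56  1.31 -0.    1.29  0.28]
```

View pics/w3.png

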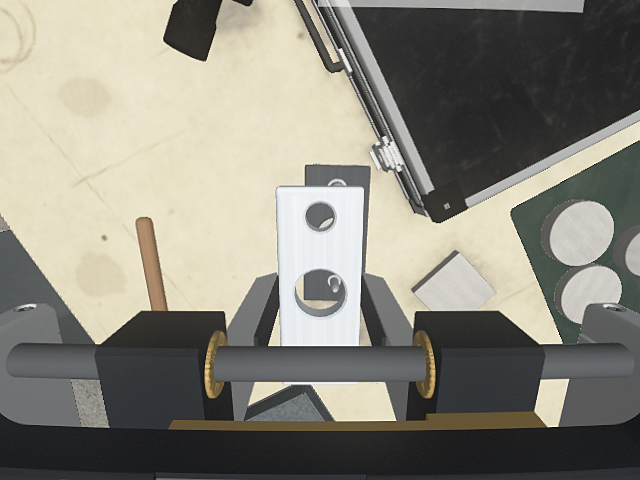

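```bash
cat >> fit.py <<'E'
def holes(p,im,pos,R,zoff=7.7,box=(180,325,270,370)):
    g=cv2.cvtColor(im,cv2.COLOR_BGR2HSV); m=((g[...,1]<30)&(g[...,2]>170)).astype(np.uint8)
    k=np.zeros_like(m); k[box[0]:box[1],box[2]:box[3]]=1; m=m*k
    m=cv2.morphologyEx(m,cv2.MORPH_CLOSE,np.ones((2,2)))
    cs,h=cv2.findContours(m,cv2.RETR_CCOMP,cv2.CHAIN_APPROX_NONE)
    # plane through plate top in tool frame x=-zoff
    T=np.array(p["T"])
    for c,hh in zip(cs,h[0]):
        if hh[3]>=0 and cv2.contourArea(c)>100:
            r=rays(p,c[:,0].astype(float)); D=np.c_[r,np.ones(len(r))]@T[:3,:3].T
            o=R.T@(T[:3,3]-pos); Dt=D@R; t=(-zoff-o[0])/Dt[:,0]; X=o+Dt*t[:,None]
            (cy,cz),rad=cv2.minEnclosingCircle(X[:,1:].astype(np.float32)); e=cv2.fitEllipse(X[:,1:].astype(np.float32))
            print("hole tool y,z",round(cy,2),round(cz,2),"rad",round(rad,2),"ellipse",np.round(e[0],2),np.round(e[1],2))
E
python3 - <<'E'
from fit import *
z=np.load("w3.npz"); p=camera_params("wrist"); p["T"]=z["T"]; im,d,pos,R=z["im"],z["d"],z["pos"],z["R"]
holes(p,im,pos,R)
C=(cloud(p,d)-pos)@R
m=(abs(C[:,2])<18)&(C[:,0]>-20)&(C[:,0]<0)&(abs(C[:,1])<62)
for y in range(-60,60,10):
    k=m&(abs(C[:,1]-y-5)<5)
    if k.sum()>10: print(y+5,np.median(C[k,0]).round(2),k.sum())
k=m&(abs(C[:,1])>0); A=np.c_[C[k,1],C[k,2],np.ones(k.sum())]; print(np.linalg.lstsq(A,C[k,0],rcond=None)[0])
cv2.imwrite("pics/w3e.png",cv2.resize(im[150:345,250:390],None,fx=4,fy=3,interpolation=cv2.INTER_CUBIC))
E
```

```text
hole tool y,z -2.06 1.01 rad 14.88 ellipse [-2.48  0.86] [27.52 29.52]
hole tool y,z 41.0 1.0 rad 8.28 ellipse [41.38  0.74] [15.09 16.19]
-55 -8.48 148
-35 -8.57 349
-25 -8.62 974
-15 -8.37 1040
-5 -8.2 360
5 -8.51 354
15 -8.62 1037
25 -8.68 1211
35 -8.54 1109
45 -8.62 897
55 -8.53 1086
[-2.33148129e-03  1.81996089e-03 -8.29584835e+00]
```

View pics/w3e.png

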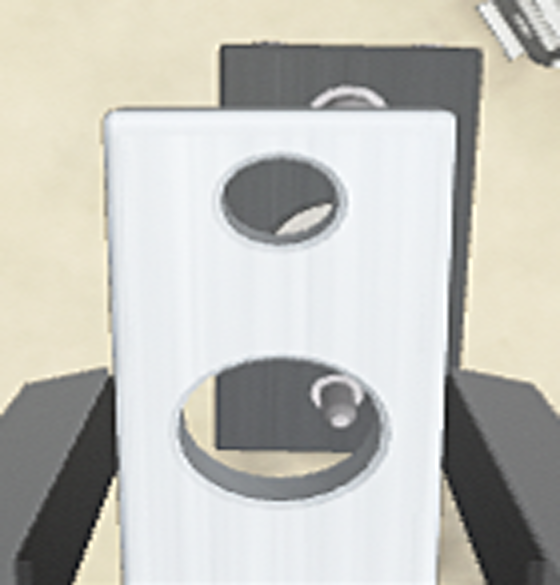

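Run:
```python
from h import *
plan([(510.8,-410.9,140,-1.031),(510.8,-410.9,66,-1.031)],step=20)
```

```text
0.017, -0.008, 0.003, 0.0018, 0.0062, 0.0144
0, 0, 0, 0.0185, 0, 0
0, 0, 0, 0.0185, 0, 0
0, 0, 0, 0.0185, 0, 0
0, 0, 0, 0.0185, 0, 0
5 rows
```

Call:
play_rows(motion=[0.009,-0.004,0.0015,0.001,0.003,0.007,1,0.008,-0.004,0.0015,0.001,0.003,0.007,1,0,0,0,0,0,0,1,0,0,0,0.0185,0,0,1,0,0,0,0.0185,0,0,1,0,0,0,0.0185,0,0,1,0,0,0,0.0185,0,0,1,0,0,0,0,0,0,1,0,0,0,0,0,0,1])

```text
clock: 8.75
eef_pos: [514.3, -408.0, 65.0]
eef_rot: [0.276, 1.567, -0.753]
wrist_force: [-0.5, -0.3, -1.1]
finger_gap: 45.6
```

Run:
```python
from fit import *
s=where(); p=camera_params("wrist"); im,d=camera("wrist"); cv2.imwrite("pics/w4.png",im); R=Rt(s); np.savez("w4.npz",im=im,d=d,T=p["T"],pos=s["eef_pos"],R=R)
plan([(510.8,-410.9,66,-1.031)],step=20)
holes(p,im,s["eef_pos"],R)
cv2.imwrite("pics/w4e.png",cv2.resize(im[150:345,250:390],None,fx=4,fy=3,interpolation=cv2.INTER_CUBIC))
```

```text
t 8.75 pos [ 514.3 -408.    65. ] zang -1.0291 x [ 0.0026 -0.0025 -1.    ] F [-0.5 -0.3 -1.1] gap 45.6 j [-0.73  0.67  1.32 -0.    1.15  0.3 ]
0.002, 0.003, -0.001, -0.0011, -0.0045, 0.0008
1 rows
hole tool y,z -2.02 1.1 rad 14.81 ellipse [-4.89  1.23] [23.49 28.74]
hole tool y,z 40.34 1.08 rad 7.9 ellipse [40.15  1.04] [13.35 14.11]
```

View pics/w4e.png

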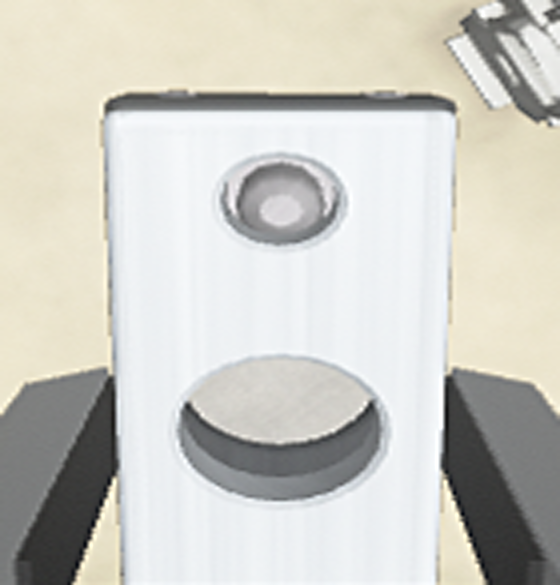

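Run:
```python
from fit import *
z=np.load("w4.npz"); p=camera_params("wrist"); p["T"]=z["T"]; pos,R=z["pos"],z["R"]
h=onplane(p,[[320.4,216.0]],pos[2]+7.7)[0]; h1=onplane(p,[[320.4,216.0]],pos[2]+8.6)[0]
t=onplane(p,[[319.6,219.0]],48.5)[0];t1=onplane(p,[[319.6,219.0]],49.5)[0]
for q in (h,h1,t,t1): print(((q-pos)@R).round(2))
print("pin from w1:",(np.array([509.5+43*np.cos(.54),-411.7+43*np.sin(.54),48.5])-pos)@R)
im=z["im"]; cv2.imwrite("pics/w4f.png",cv2.resize(im[165:235,265:375],None,fx=7,fy=7,interpolation=cv2.INTER_CUBIC))
# thin pin visible? bottom region
cv2.imwrite("pics/w4g.png",cv2.resize(im[300:430,240:400],None,fx=4,fy=4))
```

```text
[-7.66 41.92  0.95]
[-8.56 42.06  0.95]
[16.54 36.41  0.56]
[15.54 36.57  0.56]
pin from w1: [16.53874465 36.97392233  0.69705095]
```

View pics/w4f.png

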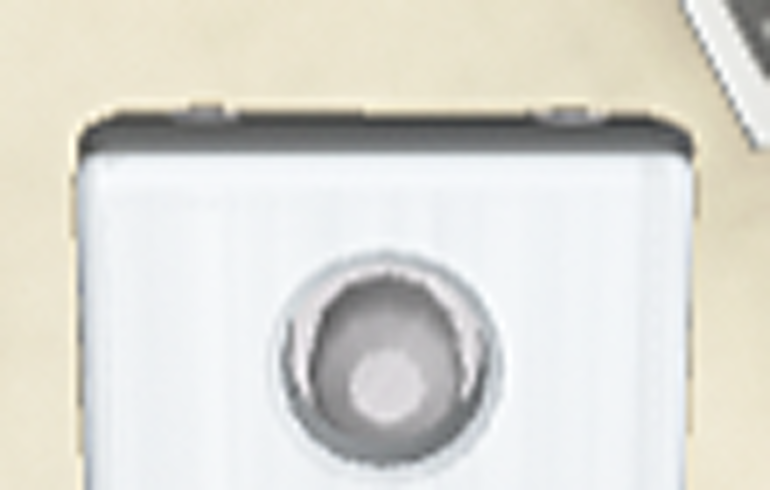

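View pics/w4g.png

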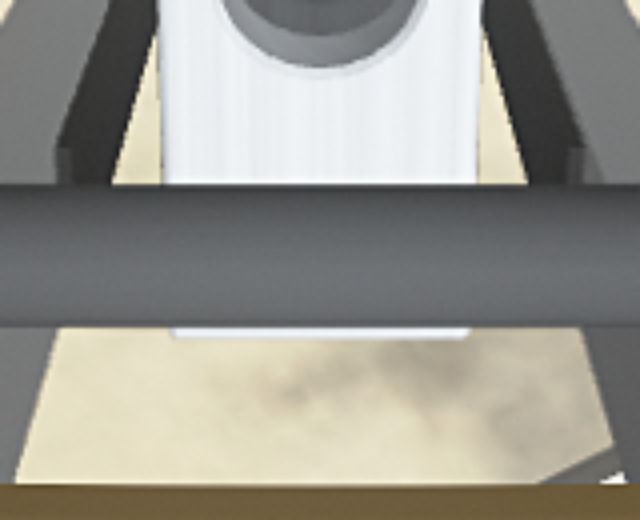

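Call:
play_rows(motion=[0.001,0.0015,-0.0007,0.002,-0.0028,-0.0002,1,0.001,0.0015,-0.0007,0.002,-0.0027,-0.0002,1,0,0,0,0.002,0,0,1,0,0,0,0,0,0,1,0,0,0,0,0,0,1])

```text
clock: 9.3
eef_pos: [509.7, -411.5, 61.6]
eef_rot: [0.156, 1.567, -0.875]
wrist_force: [0.4, 0.2, -1.5]
finger_gap: 45.9
```

Run:
```python
from fit import *
s=where(); p=camera_params("wrist"); im,d=camera("wrist"); cv2.imwrite("pics/w5.png",im); R=Rt(s); np.savez("w5.npz",im=im,d=d,T=p["T"],pos=s["eef_pos"],R=R)
cv2.imwrite("pics/w5f.png",cv2.resize(im[165:235,265:375],None,fx=7,fy=7,interpolation=cv2.INTER_CUBIC))
```

```text
t 9.3 pos [ 509.7 -411.5   61.6] zang -1.0314 x [ 0.0026 -0.0031 -1.    ] F [ 0.4  0.2 -1.5] gap 45.9 j [-0.73  0.67  1.33 -0.    1.14  0.3 ]
```

View pics/w5f.png

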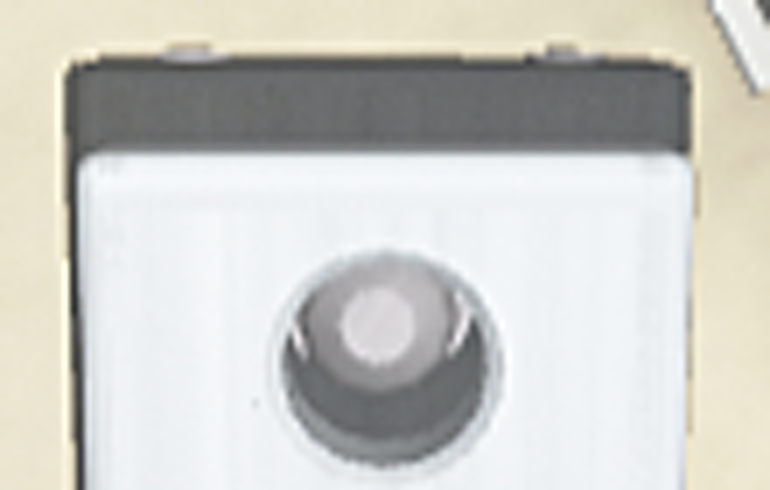

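Run:
```python
from fit import *
z=np.load("w5.npz"); p=camera_params("wrist"); p["T"]=z["T"]; pos,R=z["pos"],z["R"]
u=uvc([(388,361),(378,326)],(265,165),7)
print(((onplane(p,u[:1],pos[2]+7.9)[0]-pos)@R).round(2),((onplane(p,u[1:],48.8)[0]-pos)@R).round(2))
```

```text
[-7.87 41.86  0.78] [ 1.282e+01  4.166e+01 -1.000e-02]
```

Call:
play_rows(motion=[0,0.003,-0.001,0.002,-0.0002,-0.0008,1,0,0,0,0.003,0,0,1,0,0,0,0.003,0,0,1,0,0,0,0.003,0,0,1,0,0,0,0,0,0,1])

```text
clock: 9.85
eef_pos: [509.1, -410.7, 49.4]
eef_rot: [-0.813, 1.57, -1.844]
wrist_force: [0.3, -0.2, -0.9]
finger_gap: 45.5
```

Run:
```python
from fit import *
s=where(); p=camera_params("wrist"); im,d=camera("wrist"); R=Rt(s); np.savez("w6.npz",im=im,d=d,T=p["T"],pos=s["eef_pos"],R=R)
cv2.imwrite("pics/w6f.png",cv2.resize(im[165:235,265:375],None,fx=7,fy=7,interpolation=cv2.INTER_CUBIC))
```

```text
t 9.85 pos [ 509.1 -410.7   49.4] zang -1.0312 x [-2.e-04 -7.e-04 -1.e+00] F [ 0.3 -0.2 -0.9] gap 45.5 j [-0.73  0.68  1.34 -0.    1.12  0.3 ]
```

View pics/w6f.png

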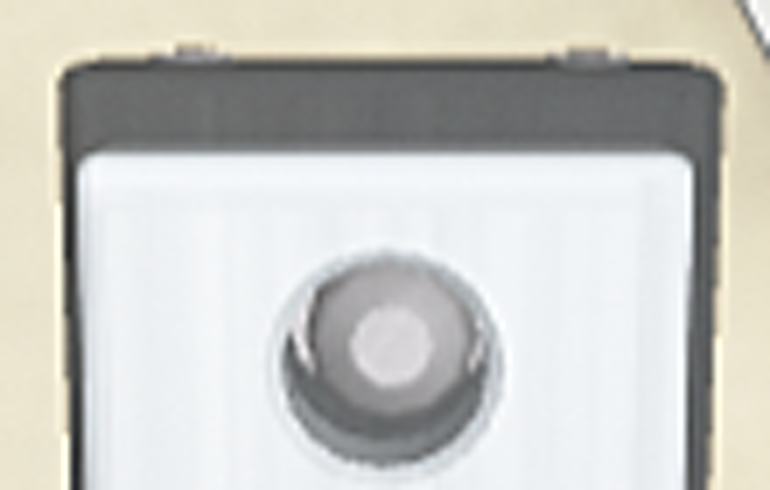

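Run:
```python
from fit import *
z=np.load("w6.npz"); p=camera_params("wrist"); p["T"]=z["T"]; pos,R=z["pos"],z["R"]
u=uvc([(388,361),(391,345)],(265,165),7)
print(((onplane(p,u[:1],pos[2]+7.9)[0]-pos)@R).round(2),((onplane(p,u[1:],48.8)[0]-pos)@R).round(2))
e=uvc([(62,120),(722,120),(78,190),(692,190)],(265,165),7)
print(((onplane(p,e[:2],24.7)-pos)@R).round(2),((onplane(p,e[2:],pos[2]+7.9)-pos)@R).round(2))
```

```text
[-7.92 41.86  0.73] [ 0.6  41.83  0.98]
[[ 24.67  58.08 -27.67]
 [ 24.7   58.12  29.93]] [[ -7.94  54.59 -22.18]
 [ -7.92  54.62  23.17]]
```

Call:
play_rows(motion=[0,0,0,0.003,0,0.0004,1,0,0,0,0.003,0,0,1,0,0,0,0.003,0,0,1,0,0,0,0.003,0,0,1,0,0,0,0,0,0,1])

```text
clock: 10.4
eef_pos: [509.4, -411.2, 36.6]
eef_rot: [-0.513, 1.57, -1.544]
wrist_force: [-0.5, -1.2, -0.7]
finger_gap: 45.7
```

Run:
```python
from fit import *
s=where(); print(s["moment"])
```

```text
t 10.4 pos [ 509.4 -411.2   36.6] zang -1.0312 x [ 0.e+00 -9.e-04 -1.e+00] F [-0.5 -1.2 -0.7] gap 45.7 j [-0.73  0.7   1.34 -0.    1.1   0.3 ]
[-0.05037224  0.10316784  0.02261303]
```

Call:
play_rows(motion=[0,0,0,0.0025,0,0,1,0,0,0,0.0025,0,0,1,0,0,0,0.0015,0,0,1,0,0,0,0,0,0,1])

```text
clock: 10.8
eef_pos: [509.5, -411.2, 29.6]
eef_rot: [-0.456, 1.57, -1.487]
wrist_force: [0.4, 0.5, -1.2]
finger_gap: 45.6
```

Call:
play_rows(motion=[0,0,0,0.0008,0,0,1,0,0,0,0.0004,0,0,1,0,0,0,0,0,0,1])

```text
clock: 11.1
eef_pos: [509.6, -411.3, 29.0]
eef_rot: [-0.177, 1.569, -1.208]
wrist_force: [-0.1, 0.1, -0.6]
finger_gap: 45.6
```

Run:
```python
from fit import *
s=where(); print(s["moment"].round(2))
```

```text
t 11.1 pos [ 509.6 -411.3   29. ] zang -1.0311 x [ 5.0e-04 -1.3e-03 -1.0e+00] F [-0.1  0.1 -0.6] gap 45.6 j [-0.73  0.71  1.34 -0.    1.09  0.3 ]
[-0.    0.14  0.01]
```

Call:
play_rows(motion=[0,0,0,0.0005,0,0,1,0,0,0,0.0004,0,0,1,0,0,0,0,0,0,1])

```text
clock: 11.4
eef_pos: [509.7, -411.4, 28.9]
eef_rot: [-0.066, 1.569, -1.097]
wrist_force: [-0.5, 0.4, -0.8]
finger_gap: 45.8
```

Run:
```python
from fit import *
s=where(); print(s["moment"].round(2))
```

```text
t 11.4 pos [ 509.7 -411.4   28.9] zang -1.0311 x [ 8.0e-04 -1.6e-03 -1.0e+00] F [-0.5  0.4 -0.8] gap 45.8 j [-0.73  0.71  1.34 -0.    1.09  0.3 ]
[-0.02  0.15  0.02]
```

Call:
play_rows(motion=[0,0,0,0.001,0,0,1,0,0,0,0,0,0,1])

```text
clock: 11.6
eef_pos: [509.9, -411.5, 29.0]
eef_rot: [-0.003, 1.568, -1.034]
wrist_force: [1.3, 0.9, -1.3]
finger_gap: 45.6
```

Run:
```python
from fit import *
s=where(); print(s["moment"].round(2)); p=camera_params("wrist"); im,d=camera("wrist"); R=Rt(s); np.savez("w7.npz",im=im,d=d,T=p["T"],pos=s["eef_pos"],R=R)
cv2.imwrite("pics/w7.png",im)
C=(cloud(p,d)); 
m=(np.abs((C-s["eef_pos"])@R[:,2])<18)&(C[:,2]>25)&(C[:,2]<44)&(np.abs((C-s["eef_pos"])@R[:,1])<62); print(np.median(C[m,2]))
```

```text
t 11.6 pos [ 509.9 -411.5   29. ] zang -1.031 x [ 0.0012 -0.002  -1.    ] F [ 1.3  0.9 -1.3] gap 45.6 j [-0.73  0.71  1.34 -0.    1.09  0.3 ]
[-0.07  0.13 -0.  ]
37.40440001939004
```

View pics/w7.png

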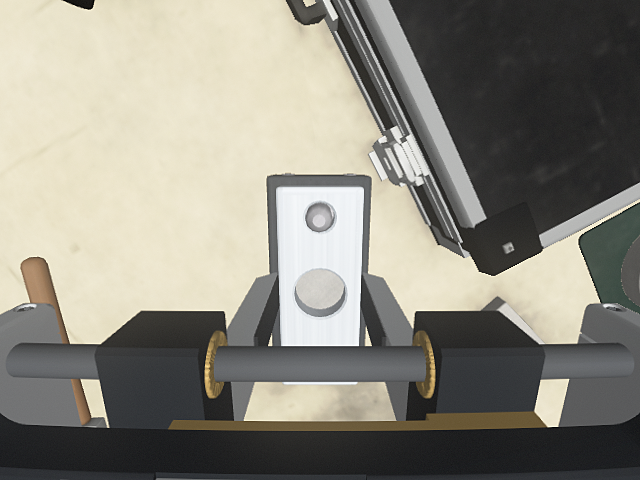

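Call:
play_rows(motion=[0,0,0,0,0,0,-1,0,0,0,0,0,0,-1,0,0,0,0,0,0,-1,0,0,0,0,0,0,-1,0,0,0,0,0,0,-1,0,0,0,0,0,0,-1,0,0,0,0,0,0,-1,0,0,0,0,0,0,-1])

```text
clock: 12.45
eef_pos: [509.9, -411.6, 28.2]
eef_rot: [0.036, 1.568, -0.995]
wrist_force: [0.3, -0.2, -0.3]
finger_gap: 93.9
```

Run:
```python
from fit import *
s=where(); print(s["moment"].round(2)); p=camera_params("wrist"); im,d=camera("wrist"); R=Rt(s); np.savez("w8.npz",im=im,d=d,T=p["T"],pos=s["eef_pos"],R=R)
cv2.imwrite("pics/w8.png",im)
im2,d2=camera("side"); cv2.imwrite("pics/s8.png",cv2.resize(im2[130:290,240:480],None,fx=3,fy=3,interpolation=cv2.INTER_CUBIC))
C=(cloud(p,d)-s["eef_pos"])@R
for y in range(-60,62,10):
  m=(abs(C[:,2])<18)&(C[:,0]>-14)&(C[:,0]<2)&(abs(C[:,1]-y)<5)
  if m.sum()>10: print(y,(s["eef_pos"][2]-np.median(C[m,0])).round(2))
```

```text
t 12.45 pos [ 509.9 -411.6   28.2] zang -1.0311 x [ 0.0014 -0.0021 -1.    ] F [ 0.3 -0.2 -0.3] gap 93.9 j [-0.73  0.71  1.34 -0.    1.09  0.3 ]
[-0.05  0.15 -0.02]
-60 37.39
-30 37.51
-20 37.4
-10 36.87
0 37.2
10 37.46
20 37.58
30 37.56
40 37.47
50 37.49
60 36.84
```

View pics/w8.png

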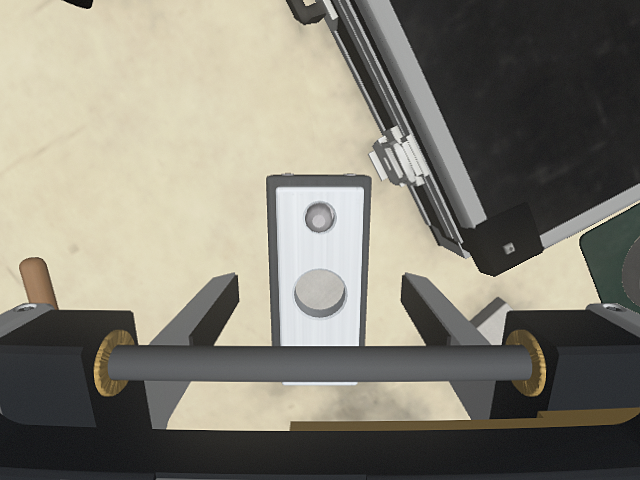

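View pics/s8.png

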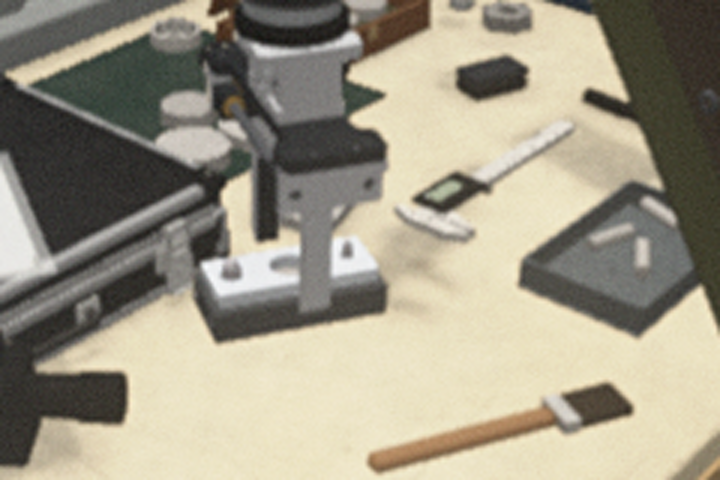

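Call:
play_rows(motion=[0,0.0015,-0.001,0.005,-0.0005,0,-1,0,0,0,0.006,0,0,-1,0,0,0,0.006,0,0,-1,0,0,0,0.004,0,0,-1,0,0,0,0,0,0,-1])

```text
clock: 13.05
eef_pos: [509.2, -411.6, 4.6]
eef_rot: [-1.678, 1.569, -2.709]
wrist_force: [-0.0, 0.1, 0.4]
finger_gap: 94.1
```

Run:
```python
from fit import *
s=where()
```

```text
t 13.05 pos [ 509.2 -411.6    4.6] zang -1.0311 x [-1.2e-03 -6.0e-04 -1.0e+00] F [-0.   0.1  0.4] gap 94.1 j [-0.74  0.74  1.35 -0.    1.05  0.3 ]
```

Call:
play_rows(motion=[0,0,0,0.0008,0,0,-1,0,0,0,0,0,0,1,0,0,0,0,0,0,1,0,0,0,0,0,0,1,0,0,0,0,0,0,1,0,0,0,0,0,0,1,0,0,0,0,0,0,1,0,0,0,0,0,0,1], newtons=50)

```text
clock: 13.85
eef_pos: [509.4, -411.8, 4.3]
eef_rot: [-1.181, 1.57, -2.212]
wrist_force: [-0.2, -0.3, 0.9]
finger_gap: 57.7
```

Run:
```python
from fit import *
s=where()
```

```text
t 13.85 pos [ 509.4 -411.8    4.3] zang -1.0311 x [-7.e-04 -9.e-04 -1.e+00] F [-0.2 -0.3  0.9] gap 57.7 j [-0.74  0.74  1.35 -0.    1.05  0.3 ]
```

Gripped at 57.7 mm. Slow lift straight up: first 12 mm, then check.

Call:
play_rows(motion=[0,0,0,-0.002,0,0,1,0,0,0,-0.004,0,0,1,0,0,0,-0.005,0,0,1,0,0,0,-0.005,0,0,1,0,0,0,0,0,0,1,0,0,0,0,0,0,1])

```text
clock: 14.45
eef_pos: [508.2, -410.7, 19.5]
eef_rot: [-2.576, 1.566, 2.676]
wrist_force: [0.5, -0.3, -7.9]
finger_gap: 57.5
```

Run:
```python
from fit import *
s=where(); print(s["moment"].round(2)); p=camera_params("wrist"); im,d=camera("wrist"); R=Rt(s); np.savez("w9.npz",im=im,d=d,T=p["T"],pos=s["eef_pos"],R=R)
cv2.imwrite("pics/w9.png",im)
C=(cloud(p,d)-s["eef_pos"])@R
m=(abs(C[:,2])<20)&(abs(C[:,1])<57)&(C[:,0]>-45)&(C[:,0]<0)
h=np.median(C[m,0]); k=m&(abs(C[:,0]-h)<2); A=np.c_[C[k,1],C[k,2],np.ones(k.sum())]; print("plate plane (tool) slope y,z, x0:",np.linalg.lstsq(A,C[k,0],rcond=None)[0].round(4))
im2,d2=camera("side"); cv2.imwrite("pics/s9.png",cv2.resize(im2[130:290,240:480],None,fx=3,fy=3,interpolation=cv2.INTER_CUBIC))
```

```text
t 14.45 pos [ 508.2 -410.7   19.5] zang -1.0311 x [-0.004  0.002 -1.   ] F [ 0.5 -0.3 -7.9] gap 57.5 j [-0.74  0.72  1.35 -0.    1.08  0.3 ]
[-0.09  0.17  0.04]
plate plane (tool) slope y,z, x0: [-2.00000e-03  4.00000e-04 -3.31705e+01]
```

View pics/s9.png

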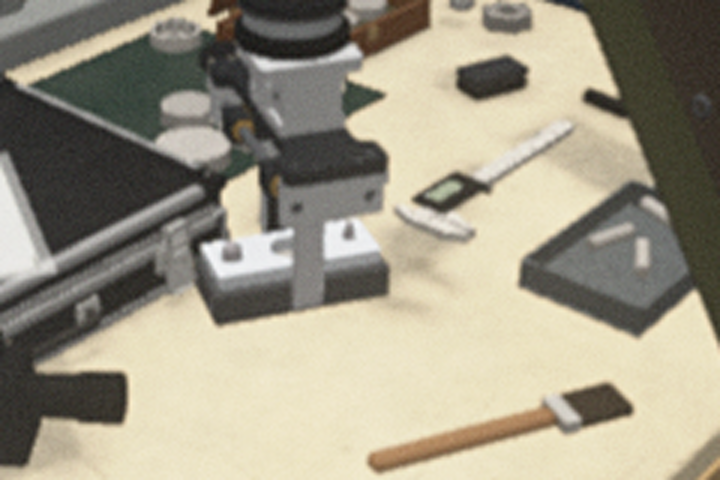

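Run:
```python
from fit import *
plan([(509.3,-411.7,60,-1.031)],step=10)
```

```text
0, -0.001, 0, -0.0081, 0.0001, 0.0003
0, -0.001, 0, -0.0081, 0.0001, 0.0003
0, -0.001, 0, -0.0081, 0.0001, 0.0003
0, -0.001, 0, -0.0081, 0.0001, 0.0003
0, -0.001, 0, -0.0081, 0.0001, 0.0003
5 rows
```

Call:
play_rows(motion=[0,-0.0012,0,-0.004,0.0001,0.0003,1,0,-0.0015,0,-0.008,0.0003,0.0004,1,0,-0.0015,0,-0.009,0.0003,0.0004,1,0,-0.0015,0,-0.009,0.0003,0.0004,1,0,-0.0015,0,-0.008,0.0003,0.0003,1,0,-0.001,0,-0.004,0.0002,0.0003,1,0,0,0,0,0,0,1])

```text
clock: 15.25
eef_pos: [511.2, -412.0, 66.1]
eef_rot: [-0.306, 1.564, -1.337]
wrist_force: [-0.4, -0.8, -6.9]
finger_gap: 57.6
```

Run:
```python
from fit import *
where(); plan([(509.3,-411.7,105,-1.031)],step=10)
```

```text
t 15.25 pos [ 511.2 -412.    66.1] zang -1.0311 x [ 0.0016 -0.0065 -1.    ] F [-0.4 -0.8 -6.9] gap 57.6 j [-0.73  0.66  1.32 -0.    1.15  0.3 ]
0, 0.002, 0.001, -0.0097, -0.0004, -0.0002
0, 0.002, 0.001, -0.0097, -0.0004, -0.0003
0, 0.002, 0.001, -0.0097, -0.0004, -0.0003
0, 0.002, 0.001, -0.0097, -0.0004, -0.0003
4 rows
```

Call:
play_rows(motion=[0,0.0015,0.0006,-0.005,-0.0004,0,1,0,0.001,0.0004,-0.009,-0.0002,0,1,0,0.0005,0,-0.009,0,0,1,0,0,0,-0.009,0,0,1,0,0,0,-0.005,0,0,1,0,0,0,0,0,0,1,0,0,0,0,0,0,1,0,0,0,0,0,0,1])

```text
clock: 16.05
eef_pos: [510.3, -412.0, 106.2]
eef_rot: [-0.419, 1.568, -1.45]
wrist_force: [-0.1, 0.2, -7.0]
finger_gap: 57.5
```

Run:
```python
from fit import *
s=where(); print(s["qd"].round(4)); p=camera_params("wrist"); im,d=camera("wrist"); R=Rt(s)
cv2.imwrite("pics/w10.png",im)
C=(cloud(p,d)-s["eef_pos"])@R
m=(abs(C[:,2])<20)&(abs(C[:,1])<57)&(C[:,0]>-45)&(C[:,0]<0)
h=np.median(C[m,0]); k=m&(abs(C[:,0]-h)<2); A=np.c_[C[k,1],C[k,2],np.ones(k.sum())]; print("plane (tool) slope y,z, x0:",np.linalg.lstsq(A,C[k,0],rcond=None)[0].round(4))
im2,d2=camera("side"); cv2.imwrite("pics/s10.png",cv2.resize(im2[100:290,200:480],None,fx=2.8,fy=2.8,interpolation=cv2.INTER_CUBIC))
```

```text
t 16.05 pos [ 510.3 -412.   106.2] zang -1.0312 x [ 3.0e-04 -2.7e-03 -1.0e+00] F [-0.1  0.2 -7. ] gap 57.5 j [-0.73  0.62  1.29 -0.    1.22  0.3 ]
[-0.0011  0.0031  0.0036  0.0014 -0.001   0.0004]
plane (tool) slope y,z, x0: [-1.70000e-03 -5.00000e-04 -3.31949e+01]
```

View pics/s10.png

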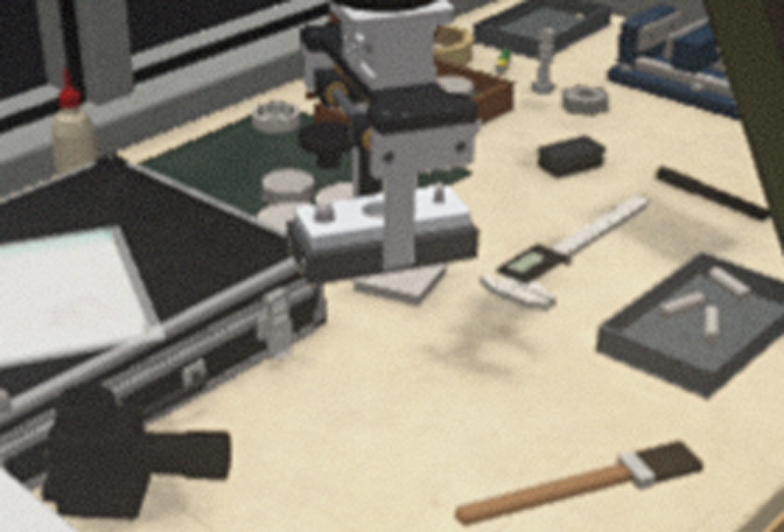

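View pics/w10.png

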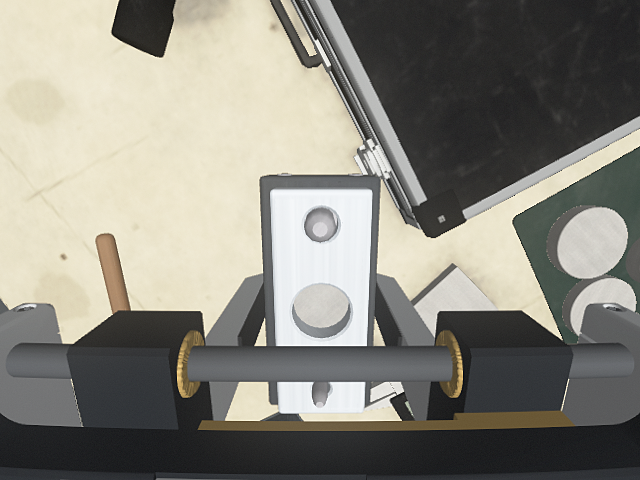

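Call:
play_rows(motion=[0,0,0,0,0,0,1,0,0,0,0,0,0,1,0,0,0,0,0,0,1,0,0,0,0,0,0,1,0,0,0,0,0,0,1])

```text
clock: 16.65
eef_pos: [510.0, -411.8, 105.1]
eef_rot: [-1.056, 1.569, -2.087]
wrist_force: [0.6, 0.5, -6.2]
finger_gap: 57.5
```

Run:
```python
from h import *
s=where(); print(s["qd"].round(4)); print(sign_off())
```

```text
t 16.65 pos [ 510.  -411.8  105.1] zang -1.0311 x [-9.0e-04 -1.6e-03 -1.0e+00] F [ 0.6  0.5 -6.2] gap 57.5 j [-0.73  0.62  1.29 -0.    1.22  0.3 ]
[ 0.0012  0.0009 -0.0015 -0.0009 -0.0007 -0.0012]
the job is handed in; nothing more can be done
None
```

I lowered the retaining plate over both pins, wide hole on the thick pin, let go of it, then gripped the holder by its long sides at 50 N and lifted it straight up. I handed the job in at 16.65 s with the holder still held; the sign-off reports no verdict.

**Plate:** After release, the depth readings along the plate put it flat at flush height, allowing for the wrist camera's 1 mm height error. The side view showed both pins coming through. The wrist force barely changed on contact, so I judged it seated from the height and the pictures, not from force.

**Holder:** My last readings put the underside about 101 mm above the bench, worked out from the tool height rather than measured directly. The tool was within about 2 mrad of vertical and the plate within about 2 mrad of the tool. The finger opening was steady at 57.5 mm, the load about 6–7 N and joint speeds close to zero. The sample was visible through the plate's window just before hand-in.

**Other things on the bench:** I did not measure them again. Nothing was touched, and those in the last pictures look undisturbed.

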